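# Clamp a glass plate in an inclined cradle with two knobs, keeping the frame square

### The arm

A 6-joint arm with a two-finger parallel gripper is mounted at the origin on a cart in front of the work surface, level with it; the furniture and walls round the work are solid. World frame = base frame: x ahead of the robot, y to its left, z up, the work surface at z = 0. Lengths are in m, angles in rad, forces in N, time in s.
With the tool pointing down it reaches from about 0.325 to 0.775 m from the base axis. Payload 5.5 kg.
Tool frame: the origin (TCP) lies midway between the tips of the shut fingers; the grasp point (between the pads) lies 19 mm behind it; z points along the fingers, y is the line along which they close (so a half turn about z gives the same grasp; the last joint's range is limited). The gripper opens to 85 mm and grips with 20 to 120 N. Pads are 22 mm wide; open, the fingers measure 114 mm over their backs; the gripper's body (76 mm by 85 mm) begins 54 mm behind the grasp point. The pads swing forward as they close: fully open they stand 13 mm farther back than shut.
Start: joints at [-1.255, 0.091, 1.231, -0, 1.82, -0.057], TCP at [0.219, -0.559, 0.193] pointing down, gripper open.
Joint ranges: [-2.87, 2.87], [-0.86, 2.18], [0.17, 2.46], [-1.51, 4.65], [0.06, 2.69], [-2.65, 2.65]. Speed limits (rad/s): [2.57, 2.57, 3.01, 3.14, 3.14, 3.14].

### API

Orientations are given as a rotation vector (axis times angle).
In Python, from plant import ctrl gives the robot as it stands.
- The arm moves only by the tool jog_arm, never from a script. Its argument "motion" is a list that holds one entry, the list of rows, each a list of 7 numbers: the shift along the tool's x, y, z in cm, then the turn, a rotation vector about the tool's x, y, z in rad, then the gripper command: -1 is shut, 1 is fully open, values between are in proportion. A call has 1 to 12 rows; each row is the pose to reach, as a shift and turn from the pose commanded when the call began, along the tool's axes at that moment; what a row does not reach only later rows make up. A row lasts 1/12 s, in which the tool goes at most 41.7 mm and 7.16 degrees, less where a joint would pass 70% of its speed; a pose out of reach is approached as far as the arm can. A call with a gripper value outside its range is refused whole. The fingers move at their own pace and stop on an object; "force" is the grip in N (left out, the last holds). Time passes only in rows, so rows that repeat a pose let the fingers close. It gives the time, the measured TCP pose, the force, the opening and the grip force at its end, in the units of the state.
- ctrl.state(): the state, without advancing time (a new reading comes with each control period).
- ctrl.read_camera(name): name is "side" or "top"; returns a dict with "frame" (480x640x3 uint8, red, green, blue), "vfov" (degrees; the focal length in pixels is half the picture's height over the tangent of half this angle, whatever the lens; pixels are square), "cx", "cy" (the principal point, pixels), "R" (3x3) and "t" (3): a world point X has camera coordinates R X + t. Camera axes: x right, y down, z forward; pixel columns grow to the right and rows downward; lengths in m; the calibration is good to about 2 mm. A picture is of the moment at which its call begins. There is no depth.
- ctrl.job_done(): hands the job in; it is judged then, once.
The state is a dict: "time_s": time; "qpos": joint angles; "joint_velocities": joint speeds; "effort": joint torques, N m; "tool_pos": TCP position; "orientation": TCP orientation; "contact_force": force on the tool from outside, world axes, zero at the start; "moment": the same for the moment, N m; "finger_gap": finger opening in m; "grasp_force": force on a finger pad.
Only numpy, scipy, OpenCV 4.12 (cv2) and the standard library are available. Lean on these libraries where they do the work, as an engineer would, in place of code of your own. Each camera call takes 0.05 s, during which the arm holds its last target. There are 200 camera calls.

### The job

Clamp the glass plate that lies in the inclined cradle: screw the aluminium clamp frame down with its two black knobs (clockwise) until both come up solid, with the frame fully home on both studs. Turn them alternately, a little at a time, so that the frame stays square: one end never more than about 3 mm lower than the other (it may start a little uneven). Leave the plate and the loose things round the cradle where they are.

Things in the scene. Friction and masses are not known exactly. Their poses are not given: they have to be found in the camera images.
- cradle: Black fixture bolted to the table: foot plate 140 x 200 x 10 mm, two wedge cheeks, inclined bed on top. Origin on the table under the bed's centre; z up, y along the bed's width to the left, x away from the robot. It does not move. On the bed, at bed x = 0, y = +65 and -65 mm, stand two steel studs along the bed's z; each has a shoulder 17 mm across that ends 11 mm above the bed.
- bed: Inclined top plate of the cradle, black, 110 (x) x 168 (y) mm. Origin at the centre of its upper surface, 60 mm above the table. Its z axis is square to the surface and leans 30 degrees from vertical towards the robot (the direction of the studs and knobs); y runs along its width towards the left knob; x runs up the slope.
- frame: Aluminium clamp frame 74 (x) x 160 (y) x 9 mm with an open window, carried by the two studs above the glass plate. Origin at the centre of its underside; axes as the bed's when square. Each end is driven along the bed's z axis by its own knob; uneven turning rocks the frame about its x axis, and it binds at about 4.7 mm from end to end.
- frame_end_left (a point): Point on the frame's underside on the axis of the left stud. Measured along the bed's z from the bed's origin it starts at about 15 to 18 mm, and is at 11 mm when this end is home on the stud's shoulder.
- frame_end_right (a point): The same point at the right stud; the two ends start up to 2 mm apart.
- knob_left (a point): Left knob (bed y = +65 mm): round black knurled knob, 28 mm across, 32 mm tall, its axis along the bed's z, so it is gripped with the fingers pointing along the bed's -z, tilted 30 degrees, at any angle round the axis. The point lies on the axis half-way up, 32 mm above the frame's underside; the knob's lower end is 7 mm above the frame's upper face. The point's axes do not turn with the knob.
- knob_right (a point): Right knob (bed y = -65 mm), the same as the left. Turning either clockwise, seen from above it, takes the knob and its frame end down 1.6 mm per rad (10 mm a turn) against a light drag of 0.06 Nm; it stays where it is left. It needs 2.8 to 4 rad, so several grasps, and stops dead when its end is home: there the torque rises sharply, above 0.25 Nm if turned on.
- pad_left: Spring-loaded rubber strip 52 x 10 x 6 mm under the frame's left side (40 mm from its centre), origin at its upper face. It meets the glass about 3 mm before the frame is home and then presses on it with about 10 N.
- pad_right: The same rubber strip under the frame's right side.
- glass_plate: Loose glass plate 80 (x) x 100 (y) x 8 mm lying on the bed, its lower edge against the bed's aluminium ledge. Origin at the centre of its underside.
- lens_box: Bystander: round white lens case, 57 mm across, 20 mm high, behind the cradle's right side. Origin under its centre. Leave it alone.
- driver: Bystander: ball-end driver with a red handle, 163 mm long, 26 mm thick, lying to the right of the cradle. Origin under its middle. Leave it alone.
- pen: Bystander: marker pen, 117 mm long, 16 mm thick, lying behind the cradle. Origin under its middle. Leave it alone.
- thumb_nut: Bystander: brass knurled nut, 28 mm across, 26 mm high, in front of the cradle. Origin under its centre. Leave it alone.
- fork: Bystander: black clamping fork, 78 x 32 x 13 mm, in front of the cradle's left side. Origin under its centre. Leave it alone.
Mind the look-alikes: they are no part of the job. There is more than one size of the glass_plate; the one meant has the size given above.

How it is judged:
At the end, for the whole second after the job is handed in: Both ends of the clamp frame are home on the stud shoulders (underside no more than 11.8 mm above the bed), both rubber strips press on the glass with more than 4 N, the plate lies within 4 mm of where it started, and the frame is at rest (z of each of frame_end_left, frame_end_right in the frame of bed below 0.0118 m and contact force between each of pad_left, pad_right and glass_plate above 4 N and distance of glass_plate from where it was at the start of the episode below 0.004 m and linear speed of frame below 0.005 m/s); the robot touches nothing.
It fails at once if the clamp frame gets out of square: one end more than 3.4 mm lower than the other over the 130 mm between the studs (0.026 rad) (angle between the y axis of frame and the y axis of bed, either way round above 0.026 rad).
It fails at once if one of the loose things round the cradle is moved by more than 20 mm (distance of any of lens_box, driver, pen, thumb_nut, fork from where it was at the start of the episode above 0.02 m).
It also fails if it takes over 64 s, if anything falls off the work surface, if the arm or the gripper's body presses on something with over 40 N, if the wrist force passes 120 N, or if a joint passes its speed limit or range.

## Working session

There is one attempt and no reset: what is moved stays moved. The work goes in short steps, Python scripts to look and compute and a tool call to move; the robot and the scene stay as the last step left them, time stands still between calls to the robot, and variables do not carry over. Pictures are saved under pics/ and viewed, at most 10 in all, crops included, and the job is handed in when it is done.

Besides the shell and the picture viewer there is one more tool, called after "Call:" as name(argument=value, ...), one argument or row to a line, values as JSON. jog_arm: Moves the arm, as the interface text tells. Its arguments: {"type":"object","properties":{"motion":{"type":"array","items":{"type":"array","items":{"type":"array","items":{"type":"number"}}}},"force":{"type":"number"}},"required":["motion"]}

```bash
mkdir -p pics; ls
python3 - <<'E'
from plant import ctrl
import cv2,numpy as np
for n in ("side","top"):
    c=ctrl.read_camera(n); cv2.imwrite(f"pics/{n}0.png",c["frame"][:,:,::-1])
    print(n,c["vfov"],c["cx"],c["cy"],np.round(c["R"],4).tolist(),np.round(c["t"],4).tolist())
print(ctrl.state())
E
```

```text
pics
side 52.32037337385055 324.46174459124643 249.13457901507272 [[0.9717, -0.2359, 0.0139], [-0.1169, -0.5309, -0.8394], [0.2054, 0.8139, -0.5434]] [-0.6304, -0.0066, 1.1684]
top 43.221646152324155 316.85850117428555 242.88118591361888 [[-0.0223, -0.9996, -0.0156], [-0.9981, 0.0232, -0.0571], [0.0574, 0.0143, -0.9982]] [-0.2725, 0.5764, 1.0322]
{'time_s': 0.1, 'qpos': array([-1.25468963e+00,  9.18198791e-02,  1.23177068e+00,  1.13886780e-05,
        1.81981944e+00, -5.67188661e-02]), 'joint_velocities': array([-1.65047539e-03, -2.64439547e-03, -2.55763108e-03,  9.59933795e-04,
       -1.33296842e-04, -5.03556781e-05]), 'effort': array([ 2.54580271e-03, -4.60219145e+01, -4.19217110e+01, -2.19317292e-05,
        1.06316688e-02, -4.08905336e-06]), 'tool_pos': array([ 0.2184388 , -0.55847278,  0.19193933]), 'orientation': array([-3.08539270e+00, -5.81917212e-01,  3.51798888e-04]), 'contact_force': array([0.52333474, 1.45147197, 0.14807954]), 'moment': array([-0.01961564,  0.03825626,  0.00893111]), 'grasp_force': 0.0, 'finger_gap': 0.08539654129323083}
```

View pics/side0.png

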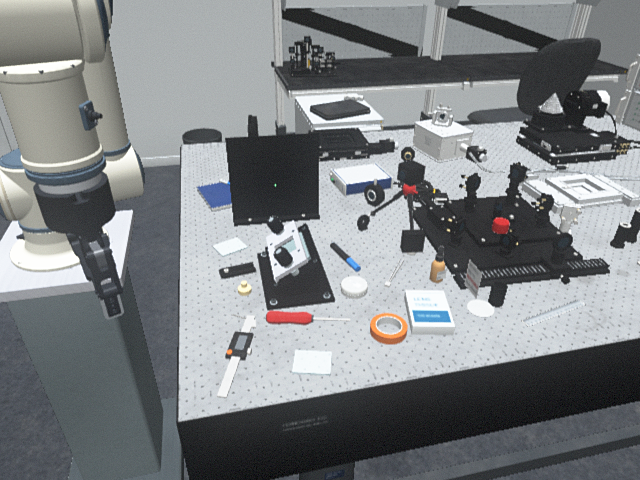

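View pics/top0.png

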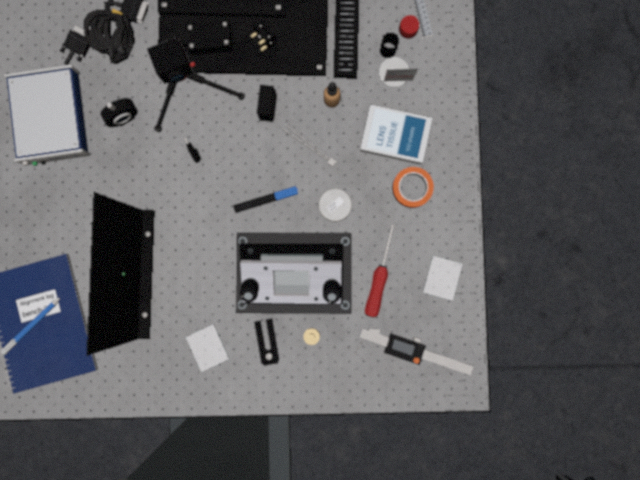

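Side view: the cradle is at about (295,270), with knobs at (277,224) and (284,256). Top view: foot plate spans (236..352, 233..314), with knobs at (249,290) and (332,291). The glass under the frame is the plate meant. The loose white cards at (207,348) and (443,278) are look-alikes lying on the table. Next I take an enlarged crop to confirm and measure.

Run:
```python
import cv2,numpy as np
t=cv2.imread("pics/top0.png")[225:325,225:365]; s=cv2.imread("pics/side0.png")[205:310,220:340]
a=cv2.resize(t,None,fx=5.5,fy=5.5,interpolation=cv2.INTER_CUBIC); b=cv2.resize(s,None,fx=5.5,fy=5.5,interpolation=cv2.INTER_CUBIC)
cv2.imwrite("pics/tc.png",a);cv2.imwrite("pics/sc.png",b)
```

```text
(no output)
```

View pics/tc.png

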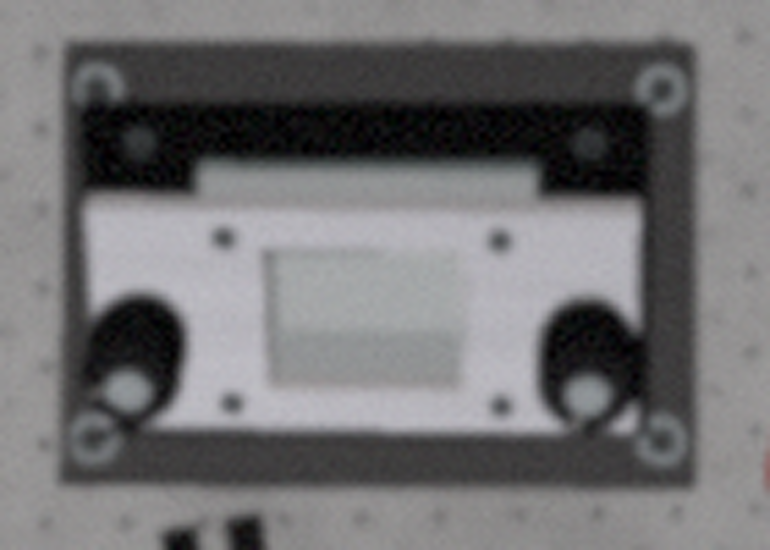

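View pics/sc.png

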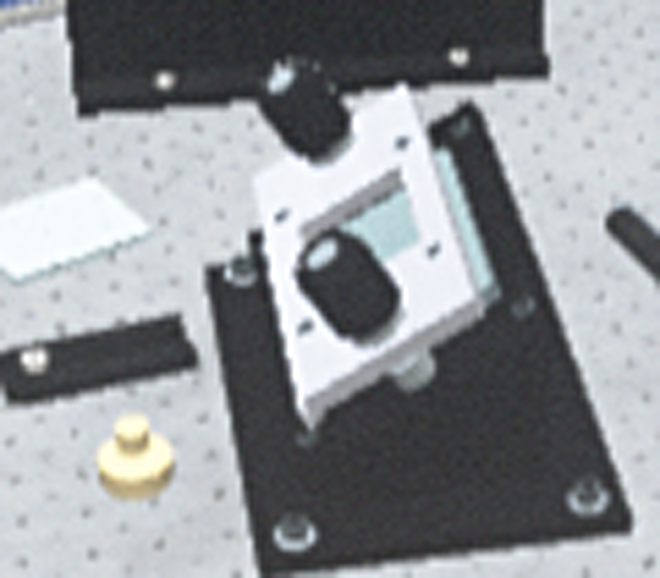

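The crops confirm it: one frame with two black knobs, each with a grey cap, over the glass. Top crop: caps at (128,392) and (588,396), foot corners at (65,43), (693,45), (695,485) and (62,482). Side crop: caps at (282,75) and (322,250).

```bash
cat > h.py <<'E'
import cv2,numpy as np
from plant import ctrl
from scipy.spatial.transform import Rotation as Ro
def cam(n):
    c=ctrl.read_camera(n); f=240/np.tan(np.radians(c["vfov"]/2))
    K=np.array([[f,0,c["cx"]],[0,f,c["cy"]],[0,0,1]]); return c["frame"],K,np.array(c["R"]),np.array(c["t"])
def onplane(K,R,t,uv,z):
    C=-R.T@t; d=R.T@np.linalg.solve(K,[*uv,1]); return C+d*(z-C[2])/d[2]
def tri(A,B,ua,ub):
    P=[m[1]@np.c_[m[2],m[3]] for m in (A,B)]
    X=cv2.triangulatePoints(P[0],P[1],np.array(ua,float).reshape(2,1),np.array(ub,float).reshape(2,1)).ravel(); return X[:3]/X[3]
def proj(m,X):
    p=m[1]@(m[2]@X+m[3]); return p[:2]/p[2]
E
cat > m.py <<'E'
from h import *
T=cam("top");S=cam("side")
up=lambda p,o:(np.array(p)+.5)/5.5-.5+o
cor=np.array([onplane(*T[1:],up(p,(225,225)),.01) for p in [(65,43),(693,45),(695,485),(62,482)]])
print(cor.round(4).tolist())
c=cor.mean(0); y=(cor[0]-cor[1]+cor[3]-cor[2]); x=cor[0]-cor[3]+cor[1]-cor[2]
print("size",np.linalg.norm(y)/2,np.linalg.norm(x)/2)
yaw=np.arctan2(-y[0],y[1]); print("ctr",c,"yaw",yaw,np.arctan2(x[1],x[0]))
cs=np.array([onplane(*S[1:],up(p,(220,205)),.01) for p in [(468,102),(632,530),(262,574),(207,266)]])
print("side corners",cs.round(4).tolist(), cs.mean(0))
y2=(cs[0]-cs[1]+cs[3]-cs[2]);print("size/yaw",np.linalg.norm(y2)/2,np.arctan2(-y2[0],y2[1]))
B=Ro.from_euler('z',yaw).as_matrix()@Ro.from_euler('y',-30,degrees=True).as_matrix()
o=np.array([c[0],c[1],.06])
for n,a,b in(("L",(128,392),(282,75)),("R",(588,396),(322,250))):
    X=tri(T,S,up(a,(225,225)),up(b,(220,205))); print(n,X,"bed mm",(B.T@(X-o)*1000).round(1),"reproj err",proj(T,X)-up(a,(225,225)),proj(S,X)-up(b,(220,205)))
E
python3 m.py
```

```text
[[0.5918, -0.1459, 0.01], [0.5865, -0.3444, 0.01], [0.4484, -0.3415, 0.01], [0.4536, -0.143, 0.01]]
size 0.19856142038102687 0.1381487868578801
ctr [ 0.52008165 -0.24368767  0.01      ] yaw -0.02642888629088383 -0.02128453969751064
side corners [[0.5885, -0.0319, 0.01], [0.5833, -0.3553, 0.01], [0.4467, -0.3503, 0.01], [0.4523, -0.1447, 0.01]] [ 0.51769672 -0.22054301  0.01      ]
size/yaw 0.26458670426226283 -0.020348347385496818
L [ 0.48425053 -0.1780755   0.11708923] bed mm [-4.  64.6 68.2] reproj err [ 0.00024672 -0.00195408] [-2.16652228e-03 -1.17772993e-06]
R [ 0.47995969 -0.30777307  0.11777438] bed mm [ -4.4 -65.1  69.2] reproj err [-0.03004858  0.22590179] [ 0.2780514 -0.0025527]
```

```bash
cat >> m.py <<'E'
print('---')
tp=[(223,238),(500,240),(502,405),(232,403)]; sp=[(402,142),(433,250),(306,327),(280,215)]
P=np.array([tri(T,S,up(a,(225,225)),up(b,(220,205))) for a,b in zip(tp,sp)])
for X,a,b in zip(P,tp,sp): print((B.T@(X-o)*1000).round(1),(proj(T,X)-up(a,(225,225))).round(2))
print("mean",P.mean(0),(B.T@(P.mean(0)-o)*1000).round(1))
n=np.cross(P[0]-P[2],P[1]-P[3]); n/=np.linalg.norm(n); print("normal",n,B[:,2])
E
python3 m.py | sed -n '/---/,$p'
```

```text
---
[23.2 40.4 27.8] [-0.01  0.09]
[ 22.9 -39.8  28.6] [-0.05  0.3 ]
[-33.  -40.1  28.5] [-0.03  0.26]
[-33.2  40.1  28. ] [-0.04  0.33]
mean [ 0.50164187 -0.24303479  0.08192572] [-5.   0.2 28.2]
normal [ 0.49905767 -0.02077761 -0.86631965] [-0.49982539  0.0132129   0.8660254 ]
```

The four frame screws and both caps agree with each other, and both are offset 5 mm from the foot plate's centre. So the bed origin is at about (0.5147, -0.2435, 0.06), which puts the frame top at 25.5 mm, as it should be. The right end looks about 1 mm higher, so I start there.

```bash
cat >> h.py <<'E'
O=np.array([.5147,-.2435,.06]); B=Ro.from_euler('z',-.0225).as_matrix()@Ro.from_euler('y',-30,degrees=True).as_matrix()
R0=np.c_[B[:,1],B[:,0],-B[:,2]]   # tool axes at stroke start
def st():
    s=ctrl.state(); R=Ro.from_rotvec(s["orientation"]).as_matrix()
    b=lambda v:(B.T@v).round(2)
    rel=Ro.from_matrix(R0.T@R).as_rotvec()
    print("t",round(s["time_s"],2),"bed mm",(B.T@(s["tool_pos"]-O)*1e3).round(1),"rel rot",rel.round(3),"F",b(s["contact_force"]),"M",b(s["moment"]),"gap",round(s["finger_gap"]*1e3,1),"grip",round(s["grasp_force"],1),"q",s["qpos"].round(2))
    return s,R
def to(bedmm,turn=0.):
    s=ctrl.state(); R=Ro.from_rotvec(s["orientation"]).as_matrix()
    Rt=R0@Ro.from_euler('z',turn).as_matrix()
    print("cmd to",bedmm,turn,(R.T@(O+B@np.array(bedmm)/1e3-s["tool_pos"])*100).round(2).tolist(),Ro.from_matrix(R.T@Rt).as_rotvec().round(3).tolist())
E
python3 - <<'E'
from h import *
st();to((0,-65,110));to((0,-65,95));to((0,-65,34))
E
```

```text
t 0.3 bed mm [-184.  -321.7  259.3] rel rot [ 0.462 -0.307  1.147] F [-0.21  0.29  0.28] M [ 0.05  0.   -0.01] gap 85.2 grip 0.0 q [-1.25  0.09  1.23  0.    1.82 -0.06]
cmd to (0, -65, 110) 0.0 [31.48, -14.68, 3.74] [-0.462, 0.307, -1.147]
cmd to (0, -65, 95) 0.0 [32.18, -14.39, 5.04] [-0.462, 0.307, -1.147]
cmd to (0, -65, 34) 0.0 [34.99, -13.21, 10.32] [-0.462, 0.307, -1.147]
```

Call:
jog_arm(
  motion=[
    [[3,-1.4,0,-0.05,0.03,-0.1,0.3],[6,-2.8,0,-0.09,0.06,-0.2,0.3],[9,-4.2,0,-0.13,0.09,-0.3,0.3],[12,-5.6,0,-0.17,0.11,-0.4,0.3],[15,-7,0,-0.2,0.13,-0.5,0.3],[18,-8.4,0.5,-0.24,0.16,-0.6,0.3],[21,-9.8,1,-0.28,0.19,-0.7,0.3],[24,-11.2,2,-0.32,0.21,-0.8,0.3],[27,-12.6,3,-0.36,0.24,-0.9,0.3],[30,-14,4,-0.4,0.27,-1.0,0.3],[32.2,-14.4,5,-0.44,0.29,-1.1,0.3],[32.2,-14.4,5,-0.462,0.307,-1.147,0.3]],
  ],
  force=60,
)

```text
time_s: 1.3
tool_pos: [0.4673, -0.3037, 0.1402]
orientation: [1.94, 1.911, 0.514]
contact_force: [0.1, 0.3, -1.3]
finger_gap: 0.0556
grasp_force: 0.0
```

Run:
```python
from h import *
st();to((0,-65,95));to((0,-65,34))
```

```text
t 1.3 bed mm [  0.2 -61.3  92.5] rel rot [-0.001  0.005 -0.007] F [-0.58  0.33 -1.18] M [ 0.06  0.22 -0.01] gap 55.6 grip 0.0 q [-0.91 -0.44  1.88  0.41  1.37 -0.91]
cmd to (0, -65, 95) 0.0 [-0.37, -0.03, -0.25] [0.001, -0.005, 0.007]
cmd to (0, -65, 34) 0.0 [-0.4, -0.03, 5.85] [0.001, -0.005, 0.007]
```

Call:
jog_arm(
  motion=[
    [[0,0,0,0,0,0,0.3],[0,0,0,0,0,0,0.3],[0,0,0,0,0,0,0.3]],
  ],
)

```text
time_s: 1.55
tool_pos: [0.4659, -0.3081, 0.1438]
orientation: [1.948, 1.9, 0.508]
contact_force: [0.3, -0.3, -0.2]
finger_gap: 0.0555
grasp_force: 0.0
```

Run:
```python
from h import *
st();to((0,-65,34))
f=cam("side")[0][150:310,190:350,::-1]; g=cam("top")[0][205:325,225:385,::-1]
cv2.imwrite("pics/a.png",np.hstack([cv2.resize(f,(400,400),interpolation=2),cv2.resize(g,(400,300),interpolation=2) if 0 else cv2.copyMakeBorder(cv2.resize(g,(400,300),interpolation=2),0,100,0,0,0)]))
```

```text
t 1.55 bed mm [  0.9 -65.7  96.3] rel rot [-0.    -0.002  0.002] F [ 0.11 -0.31 -0.33] M [ 0.02  0.22 -0.02] gap 55.5 grip 0.0 q [-0.91 -0.44  1.88  0.41  1.37 -0.9 ]
cmd to (0, -65, 34) 0.0 [0.08, -0.09, 6.23] [0.0, 0.002, -0.002]
```

View pics/a.png

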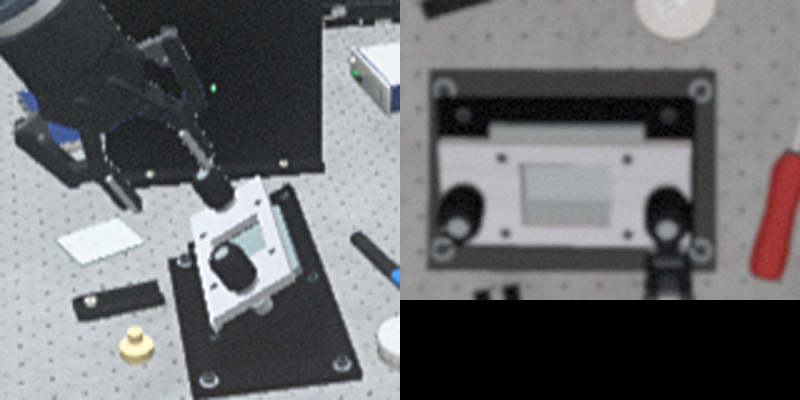

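Side crop: the two open fingers are at about (120,190) and (200,160). Top crop: one finger tip is at (667,255), in line with the right knob at (667,215). I check these against the projected tool pose.

Run:
```python
from h import *
s,R=st();T=cam("top");S=cam("side")
for d in((0,-.028,-.006),(0,.028,-.006),(0,0,0)):
    X=s["tool_pos"]+R@np.array(d); print(X.round(3),"topcrop",((proj(T,X)-(225,205))*2.5).round(),"sidecrop",((proj(S,X)-(190,150))*2.5).round())
for y in(-65,65):
  for z in (64.5,48.5):
    X=O+B@np.array((0,y,z))/1e3; print(X.round(3),"topcrop",((proj(T,X)-(225,205))*2.5).round(),"sidecrop",((proj(S,X)-(190,150))*2.5).round())
```

```text
t 1.65 bed mm [  1.1 -65.7  96.3] rel rot [-0.001 -0.002  0.001] F [0.45 0.29 0.23] M [0.02 0.22 0.03] gap 55.1 grip 0.0 q [-0.91 -0.44  1.88  0.41  1.37 -0.9 ]
[ 0.439 -0.307  0.135] topcrop [267. 299.] sidecrop [167. 237.]
[ 0.487 -0.309  0.163] topcrop [268. 220.] sidecrop [228. 199.]
[ 0.466 -0.308  0.144] topcrop [268. 254.] sidecrop [202. 224.]
[ 0.481 -0.308  0.116] topcrop [266. 228.] sidecrop [222. 252.]
[ 0.489 -0.308  0.102] topcrop [266. 214.] sidecrop [233. 266.]
[ 0.484 -0.178  0.116] topcrop [ 57. 228.] sidecrop [202. 172.]
[ 0.492 -0.178  0.102] topcrop [ 60. 214.] sidecrop [212. 185.]
```

Run:
```python
from h import *
s,R=st();T=cam("top");S=cam("side")
out=[]
for C,o in((S,(215,185)),(T,(285,265))):
    g=cv2.resize(np.ascontiguousarray(C[0][o[1]:o[1]+80,o[0]:o[0]+80,::-1]),(400,400),interpolation=2) if 0 else cv2.resize(np.ascontiguousarray(C[0][o[1]:o[1]+80,o[0]:o[0]+80,::-1]),(400,400),interpolation=cv2.INTER_CUBIC)
    for k,d in enumerate(((0,-.028,-.006),(0,.028,-.006),(0,0,0),(0,0,-.04))):
        p=(proj(C,s["tool_pos"]+R@np.array(d))-o)*5; cv2.circle(g,tuple(int(v) for v in p),4,[(0,0,255),(0,255,0),(255,0,0),(0,255,255)][k],2)
    out.append(g)
cv2.imwrite("pics/b.png",np.hstack(out))
```

```text
t 1.75 bed mm [  0.9 -65.5  96.1] rel rot [-0.001 -0.002  0.001] F [ 0.18  0.3  -0.51] M [ 0.02  0.23 -0.  ] gap 55.2 grip 0.0 q [-0.91 -0.44  1.88  0.41  1.37 -0.91]
```

View pics/b.png

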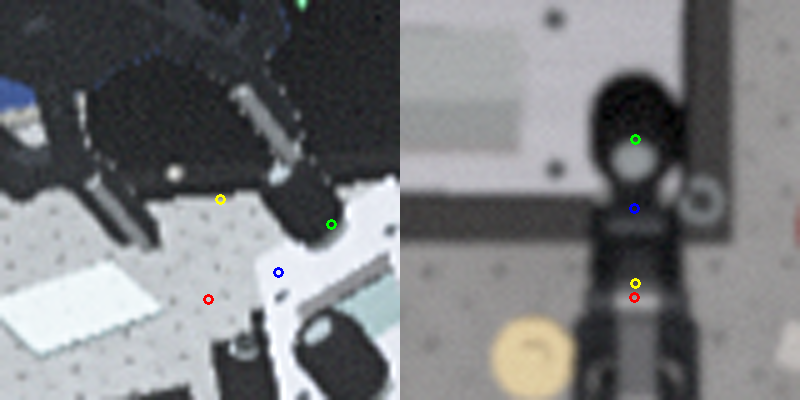

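Both views put the finger tips behind where the tool pose predicts, which matters for grasp depth. Going down to the planned depth is safe either way, so I do that and look again.

Call:
jog_arm(
  motion=[
    [[0.05,-0.1,2,0,0,0,0.3],[0.05,-0.1,4,0,0,0,0.3],[0.05,-0.1,5.5,0,0,0,0.3],[0.05,-0.1,6.2,0,0,0,0.3],[0.05,-0.1,6.2,0,0,0,0.3],[0.05,-0.1,6.2,0,0,0,0.3],[0.05,-0.1,6.2,0,0,0,0.3]],
  ],
)

```text
time_s: 2.43
tool_pos: [0.4963, -0.3081, 0.0902]
orientation: [1.945, 1.901, 0.509]
contact_force: [0.0, -0.2, 0.3]
finger_gap: 0.0556
grasp_force: 0.0
```

Run:
```python
from h import *
s,R=st();T=cam("top");S=cam("side")
out=[]
for C,o in((S,(235,205)),(T,(285,255))):
    g=cv2.resize(np.ascontiguousarray(C[0][o[1]:o[1]+80,o[0]:o[0]+80,::-1]),(400,400),interpolation=cv2.INTER_CUBIC)
    for k,d in enumerate(((0,-.028,-.006),(0,.028,-.006),(0,0,0),(0,0,-.04))):
        p=(proj(C,s["tool_pos"]+R@np.array(d))-o)*5; cv2.circle(g,tuple(int(v) for v in p),4,[(0,0,255),(0,255,0),(255,0,0),(0,255,255)][k],2)
    out.append(g)
cv2.imwrite("pics/c.png",np.hstack(out))
```

```text
t 2.43 bed mm [  0.4 -65.   34.6] rel rot [-0.001 -0.002 -0.   ] F [ 0.17 -0.17  0.26] M [-0.02  0.2   0.02] gap 55.6 grip 0.0 q [-0.86 -0.36  1.91  0.4   1.24 -0.9 ]
```

View pics/c.png

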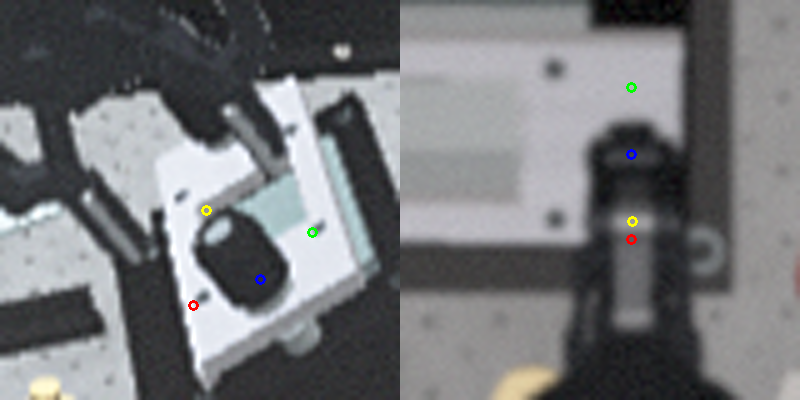

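The lower tip is at (150,260) and the upper at (280,180), so the tips are level with the knob's top cap at (217,232), about 30 mm short of a full-depth grasp. I go down in a guarded step and watch the force.

Call:
jog_arm(
  motion=[
    [[0,0,0.4,0,0,0,0.2],[0,0,0.8,0,0,0,0.2],[0,0,1.0,0,0,0,0.2],[0,0,1.0,0,0,0,0.2]],
  ],
)

```text
time_s: 2.87
tool_pos: [0.501, -0.3074, 0.0793]
orientation: [1.947, 1.903, 0.51]
contact_force: [0.7, -0.3, 0.3]
finger_gap: 0.051
grasp_force: 0.0
```

Run:
```python
from h import *
s,R=st()
```

```text
t 2.87 bed mm [ -1.  -64.2  22.8] rel rot [0.001 0.    0.   ] F [ 0.77 -0.31 -0.05] M [0.01 0.19 0.05] gap 51.0 grip 0.0 q [-0.85 -0.34  1.92  0.4   1.22 -0.9 ]
```

Call:
jog_arm(
  motion=[
    [[0,0,0.4,0,0,0,0.1],[0,0,0.8,0,0,0,0.1],[0,0,0.9,0,0,0,0.1],[0,0,0.9,0,0,0,0.1]],
  ],
)

```text
time_s: 3.2
tool_pos: [0.5056, -0.3076, 0.0715]
orientation: [1.947, 1.903, 0.51]
contact_force: [1.5, -0.2, 1.5]
finger_gap: 0.0467
grasp_force: 0.0
```

Run:
```python
from h import *
s,R=st();T=cam("top");S=cam("side")
out=[]
for C,o in((S,(235,205)),(T,(285,255))):
    g=cv2.resize(np.ascontiguousarray(C[0][o[1]:o[1]+80,o[0]:o[0]+80,::-1]),(400,400),interpolation=cv2.INTER_CUBIC)
    out.append(g)
cv2.imwrite("pics/d.png",np.hstack(out))
```

```text
t 3.2 bed mm [ -0.9 -64.2  13.8] rel rot [0.001 0.    0.   ] F [ 2.04 -0.13  0.53] M [-0.02  0.21 -0.01] gap 46.7 grip 0.0 q [-0.84 -0.33  1.92  0.4   1.2  -0.9 ]
```

View pics/d.png

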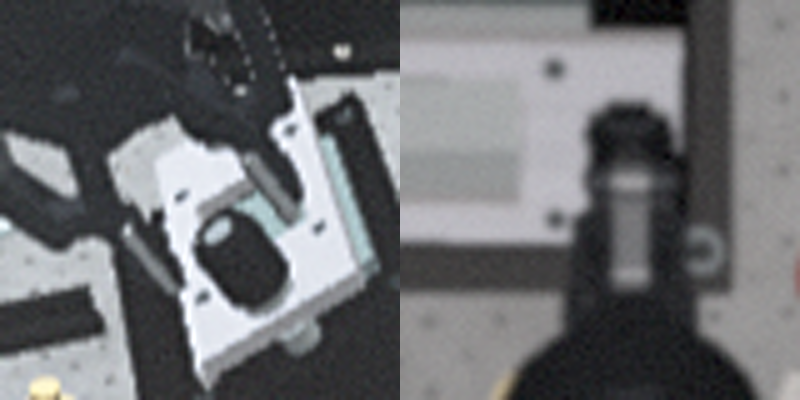

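Side view: tips at (185,290) and (300,220), about mid-knob height and straddling the knob. I go 6 mm deeper and close.

Call:
jog_arm(
  motion=[
    [[0,-0.05,0.3,0,0,0,0.1],[0.03,0.08,0.6,0,0,0,0.1],[0.03,0.08,0.6,0,0,0,0],[0.03,0.08,0.6,0,0,0,-0.2],[0.03,0.08,0.6,0,0,0,-0.6],[0.03,0.08,0.6,0,0,0,-0.9],[0.03,0.08,0.6,0,0,0,-0.9],[0.03,0.08,0.6,0,0,0,-0.9]],
  ],
  force=40,
)

```text
time_s: 3.97
tool_pos: [0.5079, -0.3076, 0.067]
orientation: [1.948, 1.905, 0.507]
contact_force: [-8.6, 1.3, 3.0]
finger_gap: 0.0266
grasp_force: 38.8
```

Run:
```python
from h import *
s,R=st()
```

```text
t 3.97 bed mm [ -1.1 -64.2   8.7] rel rot [ 0.003 -0.    -0.   ] F [-6.02  1.12  6.89] M [0.25 1.19 0.  ] gap 26.6 grip 38.8 q [-0.84 -0.32  1.92  0.4   1.19 -0.9 ]
```

Grip is on the knob (26.6 mm, 39 N, low side force). First clockwise stroke on the right knob, 1.2 rad.

Call:
jog_arm(
  motion=[
    [[0,0,0.02,0,0,0.12,-0.9],[0,0,0.04,0,0,0.24,-0.9],[0,0,0.06,0,0,0.36,-0.9],[0,0,0.08,0,0,0.48,-0.9],[0,0,0.1,0,0,0.6,-0.9],[0,0,0.12,0,0,0.72,-0.9],[0,0,0.14,0,0,0.84,-0.9],[0,0,0.16,0,0,0.96,-0.9],[0,0,0.18,0,0,1.08,-0.9],[0,0,0.19,0,0,1.2,-0.9],[0,0,0.19,0,0,1.2,-0.9],[0,0,0.19,0,0,1.2,-0.9]],
  ],
)

```text
time_s: 4.97
tool_pos: [0.5102, -0.3091, 0.0664]
orientation: [2.891, 0.513, 0.771]
contact_force: [-1.7, -5.0, 0.4]
finger_gap: 0.0267
grasp_force: 39.4
```

Run:
```python
from h import *
s,R=st()
to((-1,-65,55),1.2);to((0,65,55),0);to((-1,65,10),0)
```

```text
t 4.97 bed mm [  0.6 -65.6   7.1] rel rot [-0.003 -0.003  1.196] F [-1.18 -5.01  1.15] M [-1.15  0.3  -0.06] gap 26.7 grip 39.4 q [-0.84 -0.31  1.92  0.4   1.18  0.3 ]
cmd to (-1, -65, 55) 1.2 [-0.12, -0.1, -4.79] [0.004, 0.001, 0.004]
cmd to (0, 65, 55) 0 [4.72, -12.16, -4.84] [0.003, 0.003, -1.196]
cmd to (-1, 65, 10) 0 [4.63, -12.21, -0.34] [0.003, 0.003, -1.196]
```

Call:
jog_arm(
  motion=[
    [[0,0,0,0,0,0,0.1],[0,0,0,0,0,0,0.1],[0,0,0,0,0,0,0.1],[0,0,-2.4,0,0,-0.1,0.1],[0,0,-4.8,0,0,-0.2,0.1],[0.8,-2,-4.8,0,0,-0.32,0.1],[2,-5,-4.8,0,0,-0.44,0.1],[3,-8,-4.8,0,0,-0.56,0.1],[4,-10.5,-4.8,0,0,-0.68,0.1],[4.7,-12.2,-4.8,0,0,-0.8,0.1],[4.7,-12.2,-4.8,0,0,-0.92,0.1],[4.7,-12.2,-4.8,0,0,-1.04,0.1]],
  ],
)

```text
time_s: 5.97
tool_pos: [0.4892, -0.1744, 0.1074]
orientation: [2.099, 1.765, 0.554]
contact_force: [0.4, -0.8, 0.3]
finger_gap: 0.0473
grasp_force: 0.0
```

Run:
```python
from h import *
s,R=st()
to((0,65,55),0);to((0,65,9),0)
```

```text
t 5.97 bed mm [ 0.3 68.5 54.6] rel rot [-0.001  0.001  0.15 ] F [ 0.47 -0.76  0.06] M [-0.02  0.29 -0.01] gap 47.3 grip 0.0 q [-0.62 -0.64  2.08  0.3   1.27 -0.47]
cmd to (0, 65, 55) 0 [-0.35, 0.03, -0.04] [0.001, -0.001, -0.15]
cmd to (0, 65, 9) 0 [-0.36, 0.02, 4.56] [0.001, -0.001, -0.15]
```

Call:
jog_arm(
  motion=[
    [[0,0,0,0,0,-0.1,0.1],[0,0,0,0,0,-0.16,0.1],[0,0,0,0,0,-0.16,0.1],[0,0,0,0,0,-0.16,0.1]],
  ],
)

```text
time_s: 6.3
tool_pos: [0.4889, -0.176, 0.1071]
orientation: [1.947, 1.902, 0.51]
contact_force: [-0.1, -0.2, 0.6]
finger_gap: 0.0469
grasp_force: 0.0
```

Run:
```python
from h import *
s,R=st()
to((0,65,9),0)
```

```text
t 6.3 bed mm [-0.1 66.9 54.5] rel rot [-0.    -0.     0.001] F [ 0.22 -0.19  0.59] M [-0.01  0.27  0.06] gap 46.9 grip 0.0 q [-0.62 -0.64  2.08  0.3   1.27 -0.62]
cmd to (0, 65, 9) 0 [-0.19, 0.01, 4.55] [0.0, 0.0, -0.001]
```

Call:
jog_arm(
  motion=[
    [[-0.2,0,1.5,0,0,0,0.1],[-0.2,0,3.2,0,0,0,0.1],[-0.2,0,4.4,0,0,0,0.1],[-0.2,0,4.55,0,0,0,0.1],[-0.2,0,4.55,0,0,0,-0.2],[-0.2,0,4.55,0,0,0,-0.6],[-0.2,0,4.55,0,0,0,-0.9],[-0.2,0,4.55,0,0,0,-0.9],[-0.2,0,4.55,0,0,0,-0.9]],
  ],
)

```text
time_s: 7.05
tool_pos: [0.5106, -0.1787, 0.0678]
orientation: [1.948, 1.903, 0.508]
contact_force: [-5.2, 1.7, -2.5]
finger_gap: 0.0259
grasp_force: 39.2
```

Run:
```python
from h import *
s,R=st()
```

```text
t 7.05 bed mm [-0.9 64.7  9.5] rel rot [ 0.002 -0.     0.   ] F [-5.77  1.57  0.49] M [ 0.18  0.88 -0.02] gap 25.9 grip 39.2 q [-0.59 -0.56  2.09  0.29  1.17 -0.62]
```

Call:
jog_arm(
  motion=[
    [[0,0,0.02,0,0,0.12,-0.9],[0,0,0.04,0,0,0.24,-0.9],[0,0,0.06,0,0,0.36,-0.9],[0,0,0.08,0,0,0.48,-0.9],[0,0,0.1,0,0,0.6,-0.9],[0,0,0.12,0,0,0.72,-0.9],[0,0,0.14,0,0,0.84,-0.9],[0,0,0.16,0,0,0.96,-0.9],[0,0,0.18,0,0,1.08,-0.9],[0,0,0.19,0,0,1.2,-0.9],[0,0,0.19,0,0,1.2,-0.9],[0,0,0.19,0,0,1.2,-0.9]],
  ],
)

```text
time_s: 8.05
tool_pos: [0.5122, -0.1795, 0.0666]
orientation: [2.893, 0.513, 0.771]
contact_force: [-3.8, -1.7, -0.7]
finger_gap: 0.0261
grasp_force: 39.6
```

Run:
```python
from h import *
s,R=st()
to((0,-65,55),0);to((0,65,55),0)
```

```text
t 8.05 bed mm [-0.1 63.9  7.7] rel rot [-1.000e-03 -2.000e-03  1.197e+00] F [-3.67 -1.75  1.26] M [-0.5   0.75 -0.03] gap 26.1 grip 39.6 q [-0.59 -0.55  2.09  0.29  1.16  0.57]
cmd to (0, -65, 55) 0 [-4.7, 12.02, -4.71] [0.001, 0.002, -1.197]
cmd to (0, 65, 55) 0 [0.05, -0.09, -4.73] [0.001, 0.002, -1.197]
```

Call:
jog_arm(
  motion=[
    [[0,0,0,0,0,0,0.1],[0,0,0,0,0,0,0.1],[0,0,0,0,0,0,0.1],[0,0,-2.4,0,0,-0.1,0.1],[0,0,-4.7,0,0,-0.2,0.1],[-0.8,2,-4.7,0,0,-0.32,0.1],[-2,5,-4.7,0,0,-0.44,0.1],[-3,8,-4.7,0,0,-0.56,0.1],[-4,10.5,-4.7,0,0,-0.68,0.1],[-4.7,12,-4.7,0,0,-0.8,0.1],[-4.7,12,-4.7,0,0,-0.92,0.1],[-4.7,12,-4.7,0,0,-1.04,0.1]],
  ],
)

```text
time_s: 9.05
tool_pos: [0.4858, -0.3086, 0.1068]
orientation: [2.104, 1.76, 0.552]
contact_force: [-0.4, 0.1, -0.0]
finger_gap: 0.047
grasp_force: 0.0
```

Call:
jog_arm(
  motion=[
    [[0,0,0,0,0,-0.1,0.1],[0,0,0,0,0,-0.16,0.1],[0,0,0,0,0,-0.16,0.1],[0,0,0,0,0,-0.16,0.1]],
  ],
)

```text
time_s: 9.38
tool_pos: [0.4861, -0.3073, 0.1071]
orientation: [1.947, 1.901, 0.51]
contact_force: [-0.2, -0.1, 0.0]
finger_gap: 0.0471
grasp_force: 0.0
```

Run:
```python
from h import *
s,R=st()
to((0,-65,7),0)
# frame shift since start, side view, patches at left / right part of frame
g0=cv2.cvtColor(cv2.imread("pics/side0.png"),cv2.COLOR_BGR2GRAY)
C=cam("side"); g=cv2.cvtColor(C[0],cv2.COLOR_RGB2GRAY)
cv2.imwrite("pics/side1.png",C[0][:,:,::-1])
for n,(x,y,w,h) in dict(Lcorner=(285,218,22,22),Rcorner=(268,265,26,24),rightedge=(300,252,14,14),foot=(262,285,30,20)).items():
    t=g0[y:y+h,x:x+w].astype(np.float32); r=g[y:y+h,x:x+w].astype(np.float32)
    print(n,cv2.phaseCorrelate(t,r,cv2.createHanningWindow((w,h),cv2.CV_32F)))
for z in(17,15): print([(proj(C,O+B@np.array((0,yy,z))/1e3)).round(2) for yy in(65,-65)])
```

```text
t 9.38 bed mm [  0.  -64.4  54.4] rel rot [-0.001 -0.001  0.001] F [-0.15 -0.09  0.13] M [ 0.07  0.24 -0.01] gap 47.1 grip 0.0 q [-0.88 -0.39  1.9   0.4   1.28 -0.9 ]
cmd to (0, -65, 7) 0 [-0.06, -0.01, 4.74] [0.001, 0.001, -0.001]
Lcorner ((0.3311990629023356, -0.010580567405538588), 0.9968238957226276)
Rcorner ((0.8221534464870999, 0.4396504662538536), 0.8633074241655844)
rightedge ((1.071422244389244, 0.691152624132874), 1.192417450480991)
foot ((0.08620634167043839, -0.2181946556169354), 1.2068679889043172)
[array([282.21, 233.83]), array([291.49, 266.72])]
[array([282.68, 234.45]), array([292.01, 267.37])]
```

The right end has moved down by the expected amount. Continuing with right stroke 2.

Call:
jog_arm(
  motion=[
    [[-0.06,0,1.5,0,0,0,0.1],[-0.06,0,3.2,0,0,0,0.1],[-0.06,0,4.6,0,0,0,0.1],[-0.06,0,4.7,0,0,0,0.1],[-0.06,0,4.7,0,0,0,-0.2],[-0.06,0,4.7,0,0,0,-0.6],[-0.06,0,4.7,0,0,0,-0.9],[-0.06,0,4.7,0,0,0,-0.9],[-0.06,0,4.7,0,0,0,-0.9]],
  ],
)

```text
time_s: 10.18
tool_pos: [0.5083, -0.3082, 0.0662]
orientation: [1.947, 1.903, 0.509]
contact_force: [-5.0, 0.9, -1.4]
finger_gap: 0.0263
grasp_force: 39.2
```

Call:
jog_arm(
  motion=[
    [[0,0,0.02,0,0,0.12,-0.9],[0,0,0.04,0,0,0.24,-0.9],[0,0,0.06,0,0,0.36,-0.9],[0,0,0.08,0,0,0.48,-0.9],[0,0,0.1,0,0,0.6,-0.9],[0,0,0.12,0,0,0.72,-0.9],[0,0,0.14,0,0,0.84,-0.9],[0,0,0.16,0,0,0.96,-0.9],[0,0,0.18,0,0,1.08,-0.9],[0,0,0.19,0,0,1.2,-0.9],[0,0,0.19,0,0,1.2,-0.9],[0,0,0.19,0,0,1.2,-0.9]],
  ],
)

```text
time_s: 11.18
tool_pos: [0.5102, -0.3093, 0.0653]
orientation: [2.892, 0.513, 0.772]
contact_force: [0.4, -3.1, -2.2]
finger_gap: 0.0267
grasp_force: 39.7
```

Run:
```python
from h import *
s,R=st()
to((0,65,55),0)
```

```text
t 11.18 bed mm [  0.1 -65.9   6.1] rel rot [-0.003 -0.002  1.197] F [-0.72 -3.06 -2.1 ] M [-0.71  0.41  0.  ] gap 26.7 grip 39.7 q [-0.84 -0.31  1.92  0.4   1.18  0.3 ]
cmd to (0, 65, 55) 0 [4.78, -12.17, -4.93] [0.003, 0.002, -1.197]
```

Call:
jog_arm(
  motion=[
    [[0,0,0,0,0,0,0.1],[0,0,0,0,0,0,0.1],[0,0,0,0,0,0,0.1],[0,0,-2.4,0,0,-0.1,0.1],[0,0,-4.9,0,0,-0.2,0.1],[0.8,-2,-4.9,0,0,-0.32,0.1],[2,-5,-4.9,0,0,-0.44,0.1],[3,-8,-4.9,0,0,-0.56,0.1],[4,-10.5,-4.9,0,0,-0.68,0.1],[4.7,-12,-4.9,0,0,-0.8,0.1],[4.7,-12,-4.9,0,0,-0.92,0.1],[4.7,-12,-4.9,0,0,-1.04,0.1]],
  ],
)

```text
time_s: 12.18
tool_pos: [0.4895, -0.1774, 0.1079]
orientation: [2.099, 1.764, 0.554]
contact_force: [0.0, -0.5, 0.2]
finger_gap: 0.0471
grasp_force: 0.0
```

Call:
jog_arm(
  motion=[
    [[0,0,0,0,0,-0.1,0.1],[0,0,0,0,0,-0.16,0.1],[0,0,0,0,0,-0.16,0.1],[0,0,0,0,0,-0.16,0.1]],
  ],
)

```text
time_s: 12.52
tool_pos: [0.4891, -0.1789, 0.1073]
orientation: [1.947, 1.901, 0.51]
contact_force: [0.0, -0.8, 0.7]
finger_gap: 0.0468
grasp_force: 0.0
```

Run:
```python
from h import *
s,R=st()
to((0,64.5,6.5),0)
```

```text
t 12.52 bed mm [ 0.2 64.1 54.5] rel rot [-0.001 -0.001  0.001] F [ 0.37 -0.8   0.59] M [-0.04  0.27  0.03] gap 46.8 grip 0.0 q [-0.63 -0.64  2.07  0.3   1.27 -0.63]
cmd to (0, 64.5, 6.5) 0 [0.05, -0.03, 4.8] [0.001, 0.001, -0.001]
```

Call:
jog_arm(
  motion=[
    [[0.05,0,1.5,0,0,0,0.1],[0.05,0,3.2,0,0,0,0.1],[0.05,0,4.6,0,0,0,0.1],[0.05,0,4.75,0,0,0,0.1],[0.05,0,4.75,0,0,0,-0.2],[0.05,0,4.75,0,0,0,-0.6],[0.05,0,4.75,0,0,0,-0.9],[0.05,0,4.75,0,0,0,-0.9],[0.05,0,4.75,0,0,0,-0.9]],
  ],
)

```text
time_s: 13.27
tool_pos: [0.5117, -0.1789, 0.0659]
orientation: [1.948, 1.903, 0.508]
contact_force: [-5.3, 0.5, -0.8]
finger_gap: 0.0266
grasp_force: 39.2
```

Call:
jog_arm(
  motion=[
    [[0,0,0.02,0,0,0.12,-0.9],[0,0,0.04,0,0,0.24,-0.9],[0,0,0.06,0,0,0.36,-0.9],[0,0,0.08,0,0,0.48,-0.9],[0,0,0.1,0,0,0.6,-0.9],[0,0,0.12,0,0,0.72,-0.9],[0,0,0.14,0,0,0.84,-0.9],[0,0,0.16,0,0,0.96,-0.9],[0,0,0.18,0,0,1.08,-0.9],[0,0,0.19,0,0,1.2,-0.9],[0,0,0.19,0,0,1.2,-0.9],[0,0,0.19,0,0,1.2,-0.9]],
  ],
)

```text
time_s: 14.27
tool_pos: [0.5132, -0.1796, 0.0646]
orientation: [2.893, 0.513, 0.771]
contact_force: [-4.9, -1.9, 0.0]
finger_gap: 0.0264
grasp_force: 39.6
```

Run:
```python
from h import *
s,R=st()
to((0,-65,55),0)
```

```text
t 14.27 bed mm [-0.2 63.9  5.5] rel rot [-1.000e-03 -2.000e-03  1.197e+00] F [-4.16 -1.98  2.43] M [-0.31  0.98 -0.07] gap 26.4 grip 39.6 q [-0.59 -0.55  2.09  0.29  1.16  0.57]
cmd to (0, -65, 55) 0 [-4.69, 12.01, -4.93] [0.001, 0.002, -1.197]
```

Call:
jog_arm(
  motion=[
    [[0,0,0,0,0,0,0.1],[0,0,0,0,0,0,0.1],[0,0,0,0,0,0,0.1],[0,0,-2.4,0,0,-0.1,0.1],[0,0,-4.9,0,0,-0.2,0.1],[-0.8,2,-4.9,0,0,-0.32,0.1],[-2,5,-4.9,0,0,-0.44,0.1],[-3,8,-4.9,0,0,-0.56,0.1],[-4,10.5,-4.9,0,0,-0.68,0.1],[-4.7,12,-4.9,0,0,-0.8,0.1],[-4.7,12,-4.9,0,0,-0.92,0.1],[-4.7,12,-4.9,0,0,-1.04,0.1]],
  ],
)

```text
time_s: 15.27
tool_pos: [0.486, -0.3087, 0.1066]
orientation: [2.104, 1.76, 0.552]
contact_force: [-0.3, 0.9, 0.2]
finger_gap: 0.047
grasp_force: 0.0
```

Call:
jog_arm(
  motion=[
    [[0,0,0,0,0,-0.1,0.1],[0,0,0,0,0,-0.16,0.1],[0,0,0,0,0,-0.16,0.1],[0,0,0,0,0,-0.16,0.1]],
  ],
)

```text
time_s: 15.6
tool_pos: [0.4863, -0.3074, 0.1069]
orientation: [1.947, 1.901, 0.51]
contact_force: [0.2, 0.5, 0.2]
finger_gap: 0.0468
grasp_force: 0.0
```

Run:
```python
from h import *
s,R=st()
to((0,-65,5),0)
```

```text
t 15.6 bed mm [  0.1 -64.5  54.1] rel rot [-0.001 -0.001  0.001] F [0.28 0.45 0.13] M [-0.    0.28 -0.04] gap 46.8 grip 0.0 q [-0.88 -0.39  1.9   0.4   1.28 -0.9 ]
cmd to (0, -65, 5) 0 [-0.05, -0.01, 4.91] [0.001, 0.001, -0.001]
```

Call:
jog_arm(
  motion=[
    [[-0.05,0,1.5,0,0,0,0.1],[-0.05,0,3.2,0,0,0,0.1],[-0.05,0,4.7,0,0,0,0.1],[-0.05,0,4.85,0,0,0,0.1],[-0.05,0,4.85,0,0,0,-0.2],[-0.05,0,4.85,0,0,0,-0.6],[-0.05,0,4.85,0,0,0,-0.9],[-0.05,0,4.85,0,0,0,-0.9],[-0.05,0,4.85,0,0,0,-0.9]],
  ],
)

```text
time_s: 16.35
tool_pos: [0.5093, -0.3081, 0.0646]
orientation: [1.948, 1.903, 0.509]
contact_force: [-5.9, 2.4, -1.6]
finger_gap: 0.0263
grasp_force: 39.3
```

Call:
jog_arm(
  motion=[
    [[0,0,0.02,0,0,0.1,-0.9],[0,0,0.04,0,0,0.2,-0.9],[0,0,0.06,0,0,0.3,-0.9],[0,0,0.08,0,0,0.4,-0.9],[0,0,0.09,0,0,0.5,-0.9],[0,0,0.1,0,0,0.6,-0.9],[0,0,0.1,0,0,0.6,-0.9],[0,0,0.1,0,0,0.6,-0.9]],
  ],
)

```text
time_s: 17.02
tool_pos: [0.5104, -0.3086, 0.0642]
orientation: [2.504, 1.289, 0.662]
contact_force: [-4.5, 1.5, -0.3]
finger_gap: 0.0264
grasp_force: 39.5
```

Run:
```python
from h import *
s,R=st()
```

```text
t 17.02 bed mm [ -0.3 -65.2   5.1] rel rot [-0.001 -0.001  0.597] F [-4.05  1.42  1.97] M [ 0.14  0.74 -0.03] gap 26.4 grip 39.5 q [-0.84 -0.31  1.92  0.4   1.18 -0.3 ]
```

Call:
jog_arm(
  motion=[
    [[0,0,0.02,0,0,0.1,-0.9],[0,0,0.04,0,0,0.2,-0.9],[0,0,0.06,0,0,0.3,-0.9],[0,0,0.08,0,0,0.4,-0.9],[0,0,0.09,0,0,0.5,-0.9],[0,0,0.1,0,0,0.6,-0.9],[0,0,0.1,0,0,0.6,-0.9]],
  ],
)

```text
time_s: 17.6
tool_pos: [0.5113, -0.3094, 0.0637]
orientation: [2.894, 0.507, 0.773]
contact_force: [-2.9, -0.5, -0.1]
finger_gap: 0.0262
grasp_force: 39.5
```

Run:
```python
from h import *
s,R=st()
to((0,65,55),0)
```

```text
t 17.6 bed mm [  0.1 -66.    4.2] rel rot [-0.003 -0.002  1.201] F [-2.59 -0.56  1.35] M [-0.47  0.64  0.02] gap 26.2 grip 39.5 q [-0.83 -0.31  1.92  0.4   1.18  0.3 ]
cmd to (0, 65, 55) 0 [4.73, -12.2, -5.12] [0.003, 0.002, -1.201]
```

Call:
jog_arm(
  motion=[
    [[0,0,0,0,0,0,0.1],[0,0,0,0,0,0,0.1],[0,0,0,0,0,0,0.1],[0,0,-2.5,0,0,-0.1,0.1],[0,0,-5.1,0,0,-0.2,0.1],[0.8,-2,-5.1,0,0,-0.32,0.1],[2,-5,-5.1,0,0,-0.44,0.1],[3,-8,-5.1,0,0,-0.56,0.1],[4,-10.5,-5.1,0,0,-0.68,0.1],[4.7,-12.1,-5.1,0,0,-0.8,0.1],[4.7,-12.1,-5.1,0,0,-0.92,0.1],[4.7,-12.1,-5.1,0,0,-1.04,0.1]],
  ],
)

```text
time_s: 18.6
tool_pos: [0.4892, -0.1765, 0.1077]
orientation: [2.098, 1.765, 0.554]
contact_force: [-0.1, -0.5, -0.1]
finger_gap: 0.0472
grasp_force: 0.0
```

Call:
jog_arm(
  motion=[
    [[0,0,0,0,0,-0.1,0.1],[0,0,0,0,0,-0.16,0.1],[0,0,0,0,0,-0.16,0.1],[0,0,0,0,0,-0.16,0.1]],
  ],
)

```text
time_s: 18.93
tool_pos: [0.4888, -0.1779, 0.1072]
orientation: [1.946, 1.902, 0.51]
contact_force: [0.7, -0.5, -0.1]
finger_gap: 0.0471
grasp_force: 0.0
```

Run:
```python
from h import *
s,R=st()
to((0,64.5,4.5),0)
```

```text
t 18.93 bed mm [-0.1 65.  54.5] rel rot [-0.001 -0.001  0.001] F [ 0.57 -0.49 -0.45] M [-0.01  0.26 -0.07] gap 47.1 grip 0.0 q [-0.62 -0.64  2.08  0.3   1.27 -0.63]
cmd to (0, 64.5, 4.5) 0 [-0.05, 0.01, 5.0] [0.001, 0.001, -0.001]
```

Call:
jog_arm(
  motion=[
    [[-0.05,0,1.5,0,0,0,0.1],[-0.05,0,3.2,0,0,0,0.1],[-0.05,0,4.8,0,0,0,0.1],[-0.05,0,4.95,0,0,0,0.1],[-0.05,0,4.95,0,0,0,-0.2],[-0.05,0,4.95,0,0,0,-0.6],[-0.05,0,4.95,0,0,0,-0.9],[-0.05,0,4.95,0,0,0,-0.9],[-0.05,0,4.95,0,0,0,-0.9]],
  ],
)

```text
time_s: 19.68
tool_pos: [0.5127, -0.179, 0.0641]
orientation: [1.947, 1.903, 0.509]
contact_force: [-5.4, 1.7, -0.0]
finger_gap: 0.0261
grasp_force: 39.4
```

Call:
jog_arm(
  motion=[
    [[0,0,0.02,0,0,0.1,-0.9],[0,0,0.04,0,0,0.2,-0.9],[0,0,0.06,0,0,0.3,-0.9],[0,0,0.08,0,0,0.4,-0.9],[0,0,0.09,0,0,0.5,-0.9],[0,0,0.1,0,0,0.6,-0.9],[0,0,0.1,0,0,0.6,-0.9],[0,0,0.1,0,0,0.6,-0.9]],
  ],
)

```text
time_s: 20.35
tool_pos: [0.5132, -0.1795, 0.0635]
orientation: [2.507, 1.285, 0.662]
contact_force: [-6.9, 0.5, -0.4]
finger_gap: 0.0267
grasp_force: 39.8
```

Run:
```python
from h import *
s,R=st()
```

```text
t 20.35 bed mm [-0.8 63.9  4.5] rel rot [ 0.    -0.002  0.601] F [-6.16  0.34  3.12] M [ 0.02  1.24 -0.08] gap 26.7 grip 39.8 q [-0.59 -0.55  2.09  0.29  1.16 -0.02]
```

Call:
jog_arm(
  motion=[
    [[0,0,0.02,0,0,0.1,-0.9],[0,0,0.04,0,0,0.2,-0.9],[0,0,0.06,0,0,0.3,-0.9],[0,0,0.08,0,0,0.4,-0.9],[0,0,0.09,0,0,0.5,-0.9],[0,0,0.1,0,0,0.6,-0.9],[0,0,0.1,0,0,0.6,-0.9]],
  ],
)

```text
time_s: 20.93
tool_pos: [0.5149, -0.1792, 0.0641]
orientation: [2.895, 0.506, 0.776]
contact_force: [-3.2, 2.8, 2.9]
finger_gap: 0.0264
grasp_force: 40.3
```

Run:
```python
from h import *
s,R=st()
to((0,-65,55),0)
```

```text
t 20.93 bed mm [ 1.  64.2  4.2] rel rot [-0.003  0.     1.202] F [-1.4   2.73  4.16] M [0.36 0.63 0.49] gap 26.4 grip 40.3 q [-0.59 -0.55  2.09  0.3   1.15  0.58]
cmd to (0, -65, 55) 0 [-4.74, 12.03, -5.07] [0.003, -0.0, -1.202]
```

The left knob is solid (0.49 Nm). Now I finish the right one.

Call:
jog_arm(
  motion=[
    [[0,0,0,0,0,0,0.1],[0,0,0,0,0,0,0.1],[0,0,0,0,0,0,0.1],[0,0,-2.5,0,0,-0.1,0.1],[0,0,-5,0,0,-0.2,0.1],[-0.8,2,-5,0,0,-0.32,0.1],[-2,5,-5,0,0,-0.44,0.1],[-3,8,-5,0,0,-0.56,0.1],[-4,10.5,-5,0,0,-0.68,0.1],[-4.7,12,-5,0,0,-0.8,0.1],[-4.7,12,-5,0,0,-0.92,0.1],[-4.7,12,-5,0,0,-1.04,0.1]],
  ],
)

```text
time_s: 21.93
tool_pos: [0.4858, -0.3091, 0.105]
orientation: [2.104, 1.759, 0.552]
contact_force: [0.5, -0.3, 0.6]
finger_gap: 0.0469
grasp_force: 0.0
```

Call:
jog_arm(
  motion=[
    [[0,0,0,0,0,-0.1,0.1],[0,0,0,0,0,-0.16,0.1],[0,0,0,0,0,-0.16,0.1],[0,0,0,0,0,-0.16,0.1]],
  ],
)

```text
time_s: 22.27
tool_pos: [0.4862, -0.3076, 0.1055]
orientation: [1.947, 1.901, 0.51]
contact_force: [0.4, 0.6, 0.1]
finger_gap: 0.0469
grasp_force: 0.0
```

Run:
```python
from h import *
s,R=st()
to((0,-65,3.5),0)
```

```text
t 22.27 bed mm [ -0.7 -64.7  52.9] rel rot [-0.    -0.001  0.001] F [ 0.38  0.56 -0.14] M [0.01 0.26 0.01] gap 46.9 grip 0.0 q [-0.88 -0.39  1.91  0.4   1.28 -0.9 ]
cmd to (0, -65, 3.5) 0 [-0.02, 0.06, 4.94] [0.0, 0.001, -0.001]
```

Call:
jog_arm(
  motion=[
    [[0,0.03,1.5,0,0,0,0.1],[0,0.03,3.2,0,0,0,0.1],[0,0.03,4.7,0,0,0,0.1],[0,0.03,4.9,0,0,0,0.1],[0,0.03,4.9,0,0,0,-0.2],[0,0.03,4.9,0,0,0,-0.6],[0,0.03,4.9,0,0,0,-0.9],[0,0.03,4.9,0,0,0,-0.9],[0,0.03,4.9,0,0,0,-0.9]],
  ],
)

```text
time_s: 23.02
tool_pos: [0.5101, -0.3079, 0.0632]
orientation: [1.947, 1.903, 0.509]
contact_force: [-5.9, 2.1, -1.4]
finger_gap: 0.0268
grasp_force: 39.4
```

Call:
jog_arm(
  motion=[
    [[0,0,0.02,0,0,0.1,-0.9],[0,0,0.03,0,0,0.2,-0.9],[0,0,0.05,0,0,0.3,-0.9],[0,0,0.06,0,0,0.4,-0.9],[0,0,0.06,0,0,0.4,-0.9]],
  ],
)

```text
time_s: 23.43
tool_pos: [0.511, -0.3081, 0.063]
orientation: [2.339, 1.506, 0.617]
contact_force: [-3.2, 1.1, -0.5]
finger_gap: 0.0268
grasp_force: 39.4
```

Run:
```python
from h import *
s,R=st()
```

```text
t 23.43 bed mm [ -0.5 -64.7   3.7] rel rot [-0.    -0.001  0.404] F [-3.02  1.04  1.19] M [ 0.09  0.76 -0.03] gap 26.8 grip 39.4 q [-0.83 -0.31  1.92  0.4   1.18 -0.5 ]
```

Call:
jog_arm(
  motion=[
    [[0,0,0.02,0,0,0.1,-0.9],[0,0,0.03,0,0,0.2,-0.9],[0,0,0.04,0,0,0.3,-0.9],[0,0,0.04,0,0,0.3,-0.9]],
  ],
)

```text
time_s: 23.77
tool_pos: [0.5121, -0.3073, 0.0636]
orientation: [2.585, 1.165, 0.689]
contact_force: [-0.8, 4.3, 1.4]
finger_gap: 0.0263
grasp_force: 39.4
```

Run:
```python
from h import *
s,R=st()
```

```text
t 23.77 bed mm [  0.8 -63.9   3.7] rel rot [-0.002  0.001  0.702] F [-0.06  4.32  1.67] M [ 0.81  0.38 -0.04] gap 26.3 grip 39.4 q [-0.83 -0.31  1.92  0.4   1.18 -0.2 ]
```

Call:
jog_arm(
  motion=[
    [[0,0,0.01,0,0,0.1,-0.9],[0,0,0.02,0,0,0.2,-0.9],[0,0,0.03,0,0,0.3,-0.9],[0,0,0.03,0,0,0.3,-0.9]],
  ],
  force=60,
)

```text
time_s: 24.1
tool_pos: [0.511, -0.3091, 0.063]
orientation: [2.787, 0.781, 0.74]
contact_force: [-7.0, -0.0, 2.1]
finger_gap: 0.0261
grasp_force: 59.5
```

Run:
```python
from h import *
s,R=st()
```

```text
t 24.1 bed mm [ -0.4 -65.7   3.7] rel rot [-0.002 -0.003  1.001] F [-5.01 -0.2   5.36] M [-0.06  1.15 -0.07] gap 26.1 grip 59.5 q [-0.83 -0.31  1.92  0.4   1.18  0.1 ]
```

Call:
jog_arm(
  motion=[
    [[0,0,0.01,0,0,0.1,-0.9],[0,0,0.02,0,0,0.2,-0.9],[0,0,0.03,0,0,0.3,-0.9],[0,0,0.04,0,0,0.4,-0.9]],
  ],
)

```text
time_s: 24.43
tool_pos: [0.5132, -0.3093, 0.0643]
orientation: [2.973, 0.22, 0.802]
contact_force: [1.1, -1.7, 1.2]
finger_gap: 0.0258
grasp_force: 59.7
```

Run:
```python
from h import *
s,R=st()
print(s["effort"].round(2), s["joint_velocities"].round(2))
to((0,-65,55),0);to((0,-65,3),0)
```

```text
t 24.43 bed mm [  2.2 -65.8   3.7] rel rot [-0.007  0.     1.399] F [ 1.62 -1.69  0.46] M [-0.47 -0.    0.19] gap 25.8 grip 59.7 q [-0.83 -0.31  1.92  0.4   1.17  0.5 ]
[ -1.22 -28.74 -41.02   2.13  -0.77  -0.52] [-0.    0.   -0.   -0.01 -0.01  1.19]
cmd to (0, -65, 55) 0 [-0.18, -0.09, -5.13] [0.007, -0.0, -1.399]
cmd to (0, -65, 3) 0 [-0.2, -0.12, 0.07] [0.007, -0.0, -1.399]
```

Call:
jog_arm(
  motion=[
    [[0,0,0,0,0,0.1,-0.9],[0,0,0,0,0,0.2,-0.9],[0,0,0,0,0,0.2,-0.9]],
  ],
)

```text
time_s: 24.68
tool_pos: [0.5142, -0.3099, 0.0652]
orientation: [3.027, -0.081, 0.823]
contact_force: [8.2, -3.2, -0.4]
finger_gap: 0.0254
grasp_force: 59.8
```

Run:
```python
from h import *
s,R=st()
print(s["effort"].round(2), s["joint_velocities"].round(2))
```

```text
t 24.68 bed mm [  3.5 -66.4   4. ] rel rot [-0.01   0.002  1.6  ] F [ 6.93 -3.02 -4.45] M [-0.46 -0.84  0.17] gap 25.4 grip 59.8 q [-0.83 -0.31  1.92  0.4   1.17  0.7 ]
[ -1.12 -29.3  -40.03   0.98   0.4    1.51] [-0.   -0.   -0.    0.    0.   -0.13]
```

Call:
jog_arm(
  motion=[
    [[0,0,0,0,0,0.2,0.1],[0,0,0,0,0,0.2,0.1],[0,0,0,0,0,0.2,0.1],[0,0,0,0,0,0.2,0.1],[0,0,-2.5,0,0,0.2,0.1],[0,0,-5.2,0,0,0.1,0.1],[0,0,-8,0,0,0,0.1],[0,0,-11,0,0,-0.1,0.1],[0,0,-14,0,0,-0.2,0.1],[0,0,-14,0,0,-0.3,0.1],[0,0,-14,0,0,-0.4,0.1]],
  ],
)

```text
time_s: 25.6
tool_pos: [0.4419, -0.3077, 0.1869]
orientation: [2.884, 0.521, 0.774]
contact_force: [0.0, -0.3, -1.4]
finger_gap: 0.0466
grasp_force: 0.0
```

Run:
```python
from h import *
s,R=st();to((0,-65,55),0)
T=cam("top");S=cam("side")
cv2.imwrite("pics/side2.png",S[0][:,:,::-1]);cv2.imwrite("pics/top2.png",T[0][:,:,::-1])
a=cv2.resize(S[0][205:285,235:315,::-1],(400,400),interpolation=cv2.INTER_CUBIC)
b=cv2.resize(cv2.imread("pics/side0.png")[205:285,235:315],(400,400),interpolation=cv2.INTER_CUBIC)
c=np.hstack([b,a]); t0=cv2.imread("pics/top0.png")[235:315,225:365];t1=T[0][235:315,225:365,::-1]
d=np.hstack([cv2.resize(v,(400,200),interpolation=cv2.INTER_CUBIC) for v in(t0,t1)])
cv2.imwrite("pics/e.png",np.vstack([c,d]))
```

```text
t 25.6 bed mm [  1.7 -65.9 145.5] rel rot [-0.007 -0.003  1.189] F [-0.65 -0.3  -1.24] M [-0.03  0.24  0.03] gap 46.6 grip 0.0 q [-0.96 -0.49  1.84  0.42  1.47  0.28]
cmd to (0, -65, 55) 0 [-0.14, -0.21, 9.05] [0.007, 0.003, -1.189]
```

View pics/e.png

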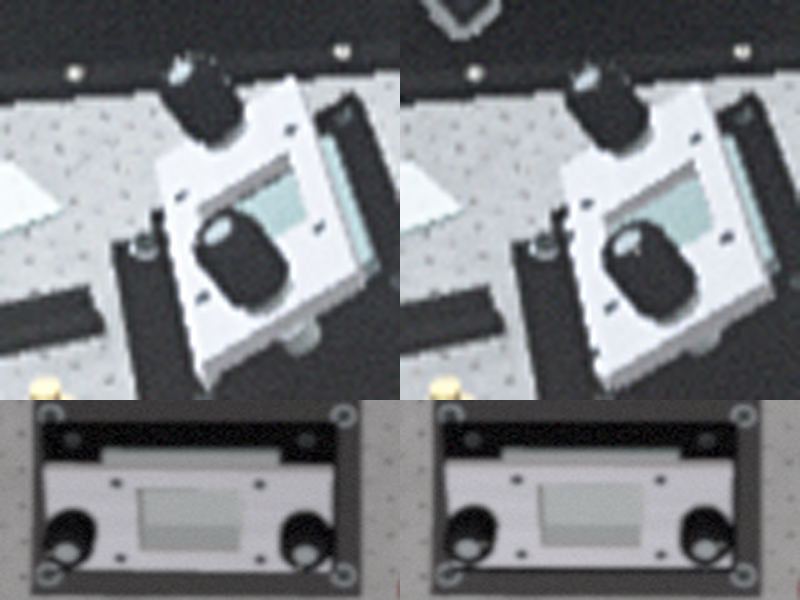

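Compared with the start, the side-view screws moved by (5,8) px on the left and (7.5,9) px on the right, i.e. about 4.3 mm and 5.2 mm down. The plate is unmoved. I confirm the right stop with a fresh, centred grasp.

Call:
jog_arm(
  motion=[
    [[-0.1,-0.1,3,0,0,-0.12,0.1],[-0.1,-0.15,6,0,0,-0.24,0.1],[-0.1,-0.2,9,0,0,-0.36,0.1],[-0.1,-0.2,9,0,0,-0.48,0.1],[-0.1,-0.2,9,0,0,-0.6,0.1],[-0.1,-0.2,9,0,0,-0.72,0.1],[-0.1,-0.2,9,0,0,-0.8,0.1],[-0.1,-0.2,9,0,0,-0.8,0.1],[-0.1,-0.2,9,0,0,-0.8,0.1]],
  ],
)

```text
time_s: 26.45
tool_pos: [0.4854, -0.3057, 0.1038]
orientation: [2.339, 1.507, 0.617]
contact_force: [0.0, -0.7, -0.2]
finger_gap: 0.0472
grasp_force: 0.0
```

Run:
```python
from h import *
s,R=st();to((0,-65,3.5),0.4)
def scr(f,guess,o):
    g=cv2.cvtColor(cv2.imread(f),cv2.COLOR_BGR2GRAY).astype(float); r=[]
    for p in guess:
        u=(np.array(p)+.5)/5-.5+o; x,y=np.round(u).astype(int); w=np.clip(np.percentile(g[y-3:y+4,x-3:x+4],60)-15-g[y-3:y+4,x-3:x+4],0,None)
        yy,xx=np.mgrid[y-3:y+4,x-3:x+4]; r.append([(w*xx).sum()/w.sum(),(w*yy).sum()/w.sum()])
    return np.array(r)
a=scr("pics/side0.png",[(290,130),(180,195),(320,228),(203,298)],(235,205)); b=scr("pics/side2.png",[(295,138),(186,204),(327,237),(211,307)],(235,205))
S=cam("side")
j=proj(S,O+B@np.array((0,0,.025)))-proj(S,O+B@np.array((0,0,.026)))
print("px/mm",j,"shift",(b-a).round(2).tolist(),"mm",((b-a)@j/(j@j)).round(2))
```

```text
t 26.45 bed mm [ -2.2 -62.8  51.9] rel rot [-0.    -0.     0.403] F [-0.04 -0.67 -0.19] M [-0.02  0.24 -0.02] gap 47.2 grip 0.0 q [-0.88 -0.39  1.91  0.4   1.28 -0.5 ]
cmd to (0, -65, 3.5) 0.4 [-0.11, 0.29, 4.84] [0.0, 0.0, -0.003]
px/mm [0.24809996 0.32159169] shift [[1.09, 1.64], [0.94, 1.31], [1.47, 2.0], [2.13, 1.64]] mm [4.82 3.96 6.12 6.41]
```

Call:
jog_arm(
  motion=[
    [[-0.11,0.25,1.6,0,0,0,0.1],[-0.11,0.25,3.4,0,0,0,0.1],[-0.11,0.25,4.7,0,0,0,0.1],[-0.11,0.25,4.8,0,0,0,0.1],[-0.11,0.25,4.8,0,0,0,-0.2],[-0.11,0.25,4.8,0,0,0,-0.6],[-0.11,0.25,4.8,0,0,0,-0.9],[-0.11,0.25,4.8,0,0,0,-0.9],[-0.11,0.25,4.8,0,0,0,-0.9]],
  ],
  force=60,
)

```text
time_s: 27.25
tool_pos: [0.5103, -0.3083, 0.0639]
orientation: [2.337, 1.511, 0.616]
contact_force: [-4.2, 3.6, 0.1]
finger_gap: 0.0254
grasp_force: 59.0
```

```bash
python3 -c "
from h import *
st()"
```

```text
t 27.25 bed mm [ -0.6 -64.9   4.8] rel rot [ 0.  -0.   0.4] F [-3.63  3.54  2.25] M [0.42 0.94 0.  ] gap 25.4 grip 59.0 q [-0.83 -0.31  1.92  0.4   1.18 -0.5 ]
```

Call:
jog_arm(
  motion=[
    [[0,0,0,0,0,0.1,-0.9],[0,0,0,0,0,0.15,-0.9],[0,0,0,0,0,0.15,-0.9]],
  ],
)

```text
time_s: 27.5
tool_pos: [0.5099, -0.3094, 0.0637]
orientation: [2.466, 1.341, 0.649]
contact_force: [-6.1, -0.8, -1.8]
finger_gap: 0.0256
grasp_force: 59.0
```

```bash
python3 -c "
from h import *
st()"
```

```text
t 27.5 bed mm [ -1.  -66.    4.9] rel rot [ 0.001 -0.003  0.551] F [-6.12 -0.89  1.49] M [-0.25  1.14  0.85] gap 25.6 grip 59.0 q [-0.84 -0.31  1.92  0.4   1.18 -0.35]
```

Call:
jog_arm(
  motion=[
    [[0,0,0,0,0,0.1,-0.9],[0,0,0,0,0,0.15,-0.9],[0,0,0,0,0,0.15,-0.9]],
  ],
)

```text
time_s: 27.75
tool_pos: [0.5089, -0.3104, 0.0632]
orientation: [2.587, 1.161, 0.679]
contact_force: [-9.3, -4.6, -0.5]
finger_gap: 0.0257
grasp_force: 59.4
```

```bash
python3 -c "
from h import *
st()"
```

```text
t 27.75 bed mm [ -2.1 -67.    4.9] rel rot [ 0.001 -0.005  0.703] F [-8.22 -4.78  4.13] M [-0.67  1.78 -0.09] gap 25.7 grip 59.4 q [-0.84 -0.31  1.92  0.4   1.18 -0.2 ]
```

The right knob is solid at once (0.85 Nm, then the pads slipped). Now the left knob gets the same confirmation.

Call:
jog_arm(
  motion=[
    [[0,0,0,0,0,0,0.1],[0,0,0,0,0,0,0.1],[0,0,0,0,0,0,0.1],[0,0,0,0,0,0,0.1],[0,0,-2.5,0,0,0,0.1],[0,0,-5,0,0,-0.1,0.1],[0,0,-5,0,0,-0.2,0.1],[0,0,-5,0,0,-0.3,0.1]],
  ],
)

```text
time_s: 28.42
tool_pos: [0.4866, -0.3089, 0.11]
orientation: [2.327, 1.513, 0.616]
contact_force: [-0.0, 0.3, -0.1]
finger_gap: 0.0469
grasp_force: 0.0
```

```bash
python3 -c "
from h import *
st();to((0,64.5,55),.4)"
```

```text
t 28.42 bed mm [  1.9 -66.   56.6] rel rot [-0.005 -0.003  0.394] F [-0.1   0.32 -0.11] M [-0.07  0.22 -0.03] gap 46.9 grip 0.0 q [-0.88 -0.39  1.9   0.4   1.28 -0.51]
cmd to (0, 64.5, 55) 0.4 [11.97, -5.19, 0.11] [0.005, 0.002, 0.006]
```

Call:
jog_arm(
  motion=[
    [[3,-1.3,0.1,0,0,0,0.1],[6,-2.6,0.1,0,0,0,0.1],[9,-3.9,0.1,0,0,0,0.1],[12,-5.2,0.1,0,0,0,0.1],[12,-5.2,0.1,0,0,0,0.1],[12,-5.2,0.1,0,0,0,0.1],[12,-5.2,0.1,0,0,0,0.1],[12,-5.2,0.1,0,0,0,0.1]],
  ],
)

```text
time_s: 29.08
tool_pos: [0.4885, -0.1781, 0.1056]
orientation: [2.336, 1.509, 0.616]
contact_force: [0.4, 0.1, -0.1]
finger_gap: 0.0465
grasp_force: 0.0
```

```bash
python3 -c "
from h import *
st();to((0,64.5,4.5),.4)"
```

```text
t 29.08 bed mm [-1.2 64.8 53.3] rel rot [-0.001 -0.001  0.401] F [ 0.32  0.11 -0.31] M [0.02 0.3  0.05] gap 46.5 grip 0.0 q [-0.62 -0.64  2.08  0.3   1.27 -0.23]
cmd to (0, 64.5, 4.5) 0.4 [0.02, 0.11, 4.88] [0.001, 0.001, -0.001]
```

Call:
jog_arm(
  motion=[
    [[0,0.1,1.6,0,0,0,0.1],[0,0.1,3.4,0,0,0,0.1],[0,0.1,4.7,0,0,0,0.1],[0,0.1,4.85,0,0,0,0.1],[0,0.1,4.85,0,0,0,-0.2],[0,0.1,4.85,0,0,0,-0.6],[0,0.1,4.85,0,0,0,-0.9],[0,0.1,4.85,0,0,0,-0.9],[0,0.1,4.85,0,0,0,-0.9]],
  ],
)

```text
time_s: 29.83
tool_pos: [0.513, -0.1787, 0.064]
orientation: [2.336, 1.51, 0.615]
contact_force: [-3.6, -2.2, -0.5]
finger_gap: 0.0258
grasp_force: 59.2
```

Call:
jog_arm(
  motion=[
    [[0,0,0,0,0,0.1,-0.9],[0,0,0,0,0,0.15,-0.9],[0,0,0,0,0,0.15,-0.9]],
  ],
)

```text
time_s: 30.08
tool_pos: [0.5132, -0.1787, 0.0642]
orientation: [2.466, 1.341, 0.651]
contact_force: [-5.0, -1.6, 0.2]
finger_gap: 0.0259
grasp_force: 59.3
```

```bash
python3 -c "
from h import *
st()"
```

```text
t 30.08 bed mm [-0.4 64.7  5.1] rel rot [-0.001 -0.002  0.552] F [-4.16 -1.72  2.63] M [-0.44  0.93 -0.1 ] gap 25.9 grip 59.3 q [-0.59 -0.55  2.1   0.29  1.16 -0.07]
```

Call:
jog_arm(
  motion=[
    [[0,0,0,0,0,0.1,-0.9],[0,0,0,0,0,0.15,-0.9],[0,0,0,0,0,0.15,-0.9]],
  ],
)

```text
time_s: 30.33
tool_pos: [0.5149, -0.1766, 0.0654]
orientation: [2.584, 1.166, 0.692]
contact_force: [2.8, 6.1, 1.5]
finger_gap: 0.0256
grasp_force: 59.4
```

```bash
python3 -c "
from h import *
st()"
```

```text
t 30.33 bed mm [ 1.6 66.9  5.4] rel rot [-0.003  0.004  0.701] F [ 3.06  6.12 -0.01] M [ 0.91 -0.1  -0.06] gap 25.6 grip 59.4 q [-0.58 -0.55  2.09  0.3   1.16  0.08]
```

The left reading is ambiguous, so I regrip it centred and harder, then turn again in small steps.

Call:
jog_arm(
  motion=[
    [[0,0,0,0,0,0,0.1],[0,0,0,0,0,0,0.1],[0,0,0,0,0,0,0.1],[0,0,0,0,0,0,0.1],[0,0,0,0,0,-0.12,0.1],[0,0,0,0,0,-0.24,0.1],[0,0,0,0,0,-0.36,0.1],[0,0,0,0,0,-0.48,0.1],[0,0,0,0,0,-0.5,0.1],[0,0,0,0,0,-0.5,0.1]],
  ],
)

```text
time_s: 31.17
tool_pos: [0.5135, -0.1782, 0.0639]
orientation: [2.15, 1.714, 0.565]
contact_force: [-0.1, 0.2, -0.2]
finger_gap: 0.0468
grasp_force: 0.0
```

```bash
python3 -c "
from h import *
st();to((0,64.7,5),.2)"
```

```text
t 31.17 bed mm [-0.3 65.2  4.7] rel rot [-0.001 -0.001  0.202] F [-0.16  0.2  -0.08] M [-0.    0.29 -0.02] gap 46.8 grip 0.0 q [-0.58 -0.55  2.1   0.29  1.16 -0.42]
cmd to (0, 64.7, 5) 0.2 [-0.04, 0.04, -0.03] [0.001, 0.001, -0.002]
```

Call:
jog_arm(
  motion=[
    [[-0.04,0.03,0,0,0,0,-0.2],[-0.04,0.03,0,0,0,0,-0.6],[-0.04,0.03,0,0,0,0,-0.9],[-0.04,0.03,0,0,0,0,-0.9],[-0.04,0.03,0,0,0,0,-0.9],[-0.04,0.03,0,0,0,0.1,-0.9],[-0.04,0.03,0,0,0,0.1,-0.9]],
  ],
  force=90,
)

```text
time_s: 31.75
tool_pos: [0.5131, -0.1786, 0.064]
orientation: [2.251, 1.61, 0.591]
contact_force: [-7.7, 1.3, 4.2]
finger_gap: 0.0249
grasp_force: 88.1
```

```bash
python3 -c "
from h import *
st()"
```

```text
t 31.75 bed mm [-0.7 64.8  5. ] rel rot [ 0.001 -0.001  0.307] F [-4.63  1.17  7.5 ] M [ 0.17  0.94 -0.07] gap 24.9 grip 88.1 q [-0.59 -0.55  2.09  0.29  1.16 -0.31]
```

Call:
jog_arm(
  motion=[
    [[0,0,0,0,0,0.07,-0.9],[0,0,0,0,0,0.1,-0.9],[0,0,0,0,0,0.1,-0.9]],
  ],
)

```text
time_s: 32.0
tool_pos: [0.5132, -0.1787, 0.064]
orientation: [2.338, 1.509, 0.615]
contact_force: [-5.9, 0.5, 2.7]
finger_gap: 0.0248
grasp_force: 88.1
```

```bash
python3 -c "
from h import *
st()"
```

```text
t 32.0 bed mm [-0.6 64.8  5. ] rel rot [ 0.001 -0.001  0.402] F [-3.78  0.38  5.32] M [0.12 0.76 0.75] gap 24.8 grip 88.1 q [-0.59 -0.55  2.09  0.29  1.16 -0.22]
```

The left knob is solid (0.75 Nm with no displacement). I release without turning, retreat straight back, and check.

Call:
jog_arm(
  motion=[
    [[0,0,0,0,0,0,0.1],[0,0,0,0,0,0,0.1],[0,0,0,0,0,0,0.1],[0,0,0,0,0,0,0.1],[0,0,-2,0,0,0,0.1],[0,0,-5,0,0,0,0.1],[0,0,-8,0,0,0,0.1],[0,0,-11,0,0,0,0.1],[0,0,-13,0,0,0,0.1],[0,0,-13,0,0,0,0.1],[0,0,-13,0,0,0,0.1]],
  ],
)

```text
time_s: 32.92
tool_pos: [0.449, -0.1777, 0.1779]
orientation: [2.333, 1.508, 0.617]
contact_force: [-1.0, 0.5, -0.3]
finger_gap: 0.047
grasp_force: 0.0
```

Run:
```python
from h import *
st(); T=cam("top");S=cam("side")
a=S[0][205:285,215:335,::-1];b=T[0][225:365,225:385,::-1]
cv2.imwrite("pics/f.png",np.hstack([cv2.resize(a,(400,267),interpolation=cv2.INTER_CUBIC),cv2.resize(b,(400,267),interpolation=cv2.INTER_CUBIC)]))
```

```text
t 32.92 bed mm [  0.8  64.3 135.7] rel rot [-0.003 -0.002  0.4  ] F [-1.02  0.46  0.24] M [ 0.04  0.27 -0.01] gap 47.0 grip 0.0 q [-0.7  -0.75  2.01  0.32  1.45 -0.24]
```

View pics/f.png

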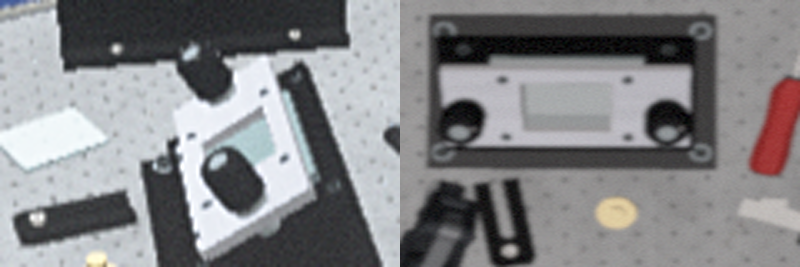

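The frame is down and square, the plate and loose things are in place, and the gripper is clear. Handing in.

```bash
python3 -c "
from plant import ctrl
print(ctrl.job_done())"
```

```text
the job is handed in; nothing more can be done
None
```

I turned both knobs clockwise until they came up solid (left 0.75 Nm, right 0.85 Nm), the last pictures show the frame down and the plate and loose things in place, and I handed the job in at about 33 s; no verdict was shown.

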